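# Bring the loaded rotor arm to the loading mark and set the rotor brake

## Task

The lid is off the small white centrifuge. With a fingertip, gently push on an arm of the rotor to turn it until the arm that carries the tube points straight at the raised dark lug on the bowl's rim; then push the brake lever on the deck round towards the bowl until it is fully against its stop. Do not touch the tube, do not lift the rotor off its seat, and leave the things standing around where they are.

Things in the scene. Friction and masses are not known exactly. Their poses are not given: they have to be found in the camera images.
- centrifuge: white bench-top centrifuge, lid off, fixed, 290 (x) x 400 (y) x 160 mm high; origin at the centre of its underside, z up. Its flat top (deck) is 160 mm above the bench, with a round bowl 244 mm across and 50 mm deep centred at (0, +45 mm)
- bowl_centre (a point): point on the rotor's axis at deck height; its axes are those of the centrifuge
- loading_point (a point): point in the bowl 92 mm from the rotor's axis towards the lug, at deck height; the tube stands here when its arm points at the lug. The lug, dark steel, 32 x 16 x 10 mm high with a nose pointing at the axis, stands on the deck at the bowl's rim: seen from the bowl's centre, in the centrifuge's -x direction
- rotor (a joint): rotor angle about its vertical axis, rad, growing anticlockwise seen from above; 0 (or 2 pi) when the tube's arm points at the lug. Turns both ways (stops only at -7 and 13 rad) against steady friction of about 0.12 N m (2 N at 60 mm) and stays where it is left
- rotor_hub: hub carrying the aluminium rotor, resting loose on the drive cone in the bowl (it would come off upwards); does not itself turn; origin on the axis, 122 mm above the bench. Rotor boss 44 mm diameter; bowl floor 110 mm above the bench
- rotor_top (a point): top of the rotor's boss on its axis, 152 mm above the bench when seated; turns with the rotor, its -x axis along the tube's arm. Four equal arms at 90 degrees, each 14 mm wide, bare from 22 to 78 mm from the axis, at heights 130 to 146 mm above the bench, each ending in an open ring 28 mm in diameter centred 92 mm from the axis, rim at 148 mm. One ring holds the tube, three are empty
- tube: capped sample tube fixed upright in one of the four end rings, 16 mm diameter, white cap 24 mm wide, 58 mm tall in all, top 183 mm above the bench; origin at the centre of its bottom, 92 mm from the rotor's axis
- brake (a joint): brake lever angle, rad: 0 = fully released (swung away from the bowl), 1.2 = fully on, against its stop; grows clockwise seen from above, the lever's end moving towards the bowl (centrifuge's +y). Friction about 0.10 N m, no spring: it stays where it is left
- brake_pivot (a point): point on the brake lever's vertical pivot, 176 mm above the bench; in the centrifuge's frame at (+60, -145) mm; axes are those of the centrifuge
- brake_post (a point): top centre of the upright post at the end of the dark steel brake lever (75 mm long, lying just above the deck): post 14 mm in diameter, top 190 mm above the bench, 65 mm from the pivot. At joint value q the direction from pivot to post in the centrifuge's frame is (-cos(q-0.7), sin(q-0.7))
- spare_cup: loose bystander: empty aluminium tube cup, 32 mm diameter, 34 mm high, standing on the deck's front corner beyond the brake; origin at the centre of its underside
- wash_bottle: loose bystander: white wash bottle with blue cap and spout, 62 mm diameter, 173 mm high, on the bench by the centrifuge's +y side; origin at the centre of its underside
- tube_rack: loose bystander: grey tube rack 60 x 150 x 45 mm with capped tubes, 85 mm high in all, on the bench by the centrifuge's -y side; origin at the centre of its underside

How it is judged:
On the way, in this order (a step that is already met when the one before it is completed fails the run):
1. the rotor is turned until the tube's arm points at the lug, the brake still off (horizontal distance between tube and loading_point below 0.013 m and value of joint brake below 0.6 rad), for 0.2 s.
2. then the brake lever is pushed over to its stop (value of joint brake above 1.08 rad), for 0.2 s.
At the end, for the whole second after the job is handed in: The tube stands within 13 mm of the loading point (its arm within about 8 degrees of the lug), the rotor is seated and at rest, and the brake lever is within 0.12 rad (7 degrees) of its stop; nothing else has moved by more than 20 mm (horizontal distance between tube and loading_point below 0.013 m and value of joint brake above 1.08 rad and distance of rotor_top from where it was at the start of the episode below 0.006 m and velocity of joint rotor between -0.05 and 0.05 rad/s and distance of each of spare_cup, wash_bottle, tube_rack from where it was at the start of the episode below 0.02 m); the robot touches nothing.
It fails at once if the tube is touched (more than 0.5 N) (contact force between any of the fingers, the arm and tube above 0.5 N).
It fails at once if the rotor is lifted off its seat (more than 6 mm) (distance of rotor_top from where it was at the start of the episode above 0.006 m).
It fails at once if the rotor is handled roughly (pushed or squeezed with more than 30 N) (contact force between the fingers and rotor_hub above 30 N).
It fails at once if a bystander is moved by more than 20 mm (distance of any of spare_cup, wash_bottle, tube_rack from where it was at the start of the episode above 0.02 m).
It also fails if it takes over 64 s, if anything falls off the work surface, if the arm or the gripper's body presses on something with over 40 N, if the wrist force passes 120 N, or if a joint passes its speed limit or range.

## Robot

A 6-joint arm with a two-finger parallel gripper is mounted at the origin on the work surface. World frame = base frame: x ahead of the robot, y to its left, z up, the work surface at z = 0. Lengths are in m, angles in rad, forces in N, time in s.
With the tool pointing down it reaches from about 0.325 to 0.9 m from the base axis. Payload 6.1 kg.
Tool frame: the origin (TCP) lies midway between the tips of the shut fingers; the grasp point (between the pads) lies 19 mm behind it; z points along the fingers, y is the line along which they close (so a half turn about z gives the same grasp; the last joint's range is limited). The gripper opens to 87 mm and grips with 3 to 60 N. Pads are 19 mm wide; open, the fingers measure 117 mm over their backs; the gripper's body (75 mm by 190 mm) begins 51 mm behind the grasp point.
Start: joints at [0.987, 0.22, 1.526, -0, 1.395, -0.126], TCP at [0.276, 0.561, 0.223] pointing down, gripper open.
Joint ranges: [-2.98, 2.98], [-0.91, 2.08], [0.09, 2.57], [-1.24, 4.39], [0.2, 2.65], [-2.68, 2.68]. Speed limits (rad/s): [2.57, 2.57, 3.01, 3.14, 3.14, 3.14].

## Interface

Orientations are given as [roll, pitch, yaw] about the fixed x, y, z axes, in that order (R = Rz(yaw) Ry(pitch) Rx(roll)).
In Python, from workcell import * gives the robot as it stands. The module is installed in compiled form; this text tells all that it offers.
- The arm moves only by the tool servo_tool, never from a script. Its argument "plan" is a list that holds one entry, the list of rows, each a list of 7 numbers: the opening, from -1 (shut) to 1 (fully open), so that 0 is half open, then the shift along the world's x, y, z normalised to -1 to 1, where 1 is 0.02 m, then the turn, a rotation vector about the world's x, y, z normalised to -1 to 1, where 1 is 5 degrees. A call has exactly 5 rows; each row shifts and turns the commanded pose from where the row before left it; what a row does not reach is not made up. A row lasts 1/12 s, in which the tool goes at most 41.7 mm and 7.16 degrees, less where a joint would pass 70% of its speed; a pose out of reach is approached as far as the arm can. A call with a number of a shift or a turn outside -1 to 1 is refused whole. A call with a gripper value outside its range is refused whole. The fingers move at their own pace and stop on an object; "force" is the grip in N (left out, the last holds). Time passes only in rows, so rows that do not move let the fingers close, or fill a call up. It gives the time, the measured TCP pose, the force, the opening and the grip force at its end, in the units of the state.
- read_state(): the state, without advancing time (a new reading comes with each control period).
- capture(name): name is "scene" or "top" or "wrist"; returns the picture (480x640x3 uint8, red, green, blue); there is no depth.
- camera_model(name): a dict with "mtx" (3x3 intrinsics, pixels), "rvec" (rotation vector, rad) and "tvec" (3), from world to camera coordinates, as OpenCV has them; the wrist camera has in their place "T_tool_cam" (4x4, takes a point from camera to tool coordinates, whose origin is the TCP and whose axes are the flange's). Camera axes: x right, y down, z forward; pixel columns grow to the right and rows downward; lengths in m; the calibration is good to about 2 mm. A picture is of the moment at which its call begins: read the wrist's pose just before it. camera_model takes no time and is no camera call.
- hand_in(): hands the job in; it is judged then, once.
The state is a dict: "time_s": time; "joint_pos": joint angles; "joint_velocities": joint speeds; "tau": joint torques, N m; "position": TCP position; "tool_rot": TCP orientation; "force": force on the tool from outside, world axes, zero at the start; "torque": the same for the moment, N m; "opening": finger opening in m; "grip_force": force on a finger pad.
Only numpy, scipy, OpenCV 4.12 (cv2) and the standard library are available. Lean on these libraries where they do the work, as an engineer would, in place of code of your own. Each camera call takes 0.05 s, during which the arm holds its last target. There are 200 camera calls.

## Working session

There is one attempt and no reset: what is moved stays moved. The work goes in short steps, Python scripts to look and compute and a tool call to move; the robot and the scene stay as the last step left them, time stands still between calls to the robot, and variables do not carry over. Pictures are saved under pics/ and viewed, at most 10 in all, crops included, and the job is handed in when it is done.

Besides the shell and the picture viewer there is one more tool, called after ">>>" by a JSON object that holds its "method" and its "body", one argument or row to a line. servo_tool: Moves the arm, as the interface text tells. Its arguments: {"type":"object","properties":{"plan":{"type":"array"},"force":{"type":"number"}},"required":["plan"]}

```bash
mkdir -p pics
python3 - <<'E'
from workcell import *
import cv2
for n in ("top","scene"):
    cv2.imwrite(f"pics/{n}0.png",cv2.cvtColor(capture(n),cv2.COLOR_RGB2BGR))
    print(n,camera_model(n))
s=read_state();print(s)
E
```

```text
top {'mtx': array([[519.16968893,   0.        , 315.49799113],
       [  0.        , 519.16968893, 245.25701969],
       [  0.        ,   0.        ,   1.        ]]), 'rvec': array([ 2.20620718, -2.16631766,  0.11023537]), 'tvec': array([-0.00762377,  0.57953169,  1.14489386])}
scene {'mtx': array([[452.82176785,   0.        , 327.22815965],
       [  0.        , 452.82176785, 241.35805142],
       [  0.        ,   0.        ,   1.        ]]), 'rvec': array([ 2.38437782,  0.98287423, -0.28110585]), 'tvec': array([-0.42560014, -0.24997817,  1.14368181])}
{'time_s': 0.1, 'joint_pos': array([ 9.86880973e-01,  2.21145736e-01,  1.52750944e+00, -5.33019409e-05,
        1.39470854e+00, -1.26131427e-01]), 'joint_velocities': array([ 0.00058657, -0.00337742, -0.00207424, -0.0014854 ,  0.0005557 ,
       -0.00054268]), 'tau': array([ 2.51930411e-03, -4.95940483e+01, -3.88522768e+01,  7.00981007e-02,
        5.14475384e-02, -3.72570275e-05]), 'position': array([0.27594643, 0.56014867, 0.22154086]), 'tool_rot': array([-3.13982907e+00, -1.70749829e-04,  2.68381796e+00]), 'force': array([-0.05237814, -0.17219376, -0.52446507]), 'torque': array([ 0.01981987, -0.00064719,  0.02201083]), 'grip_force': 0.0, 'opening': 0.08704187070511078}
```

View pics/top0.png

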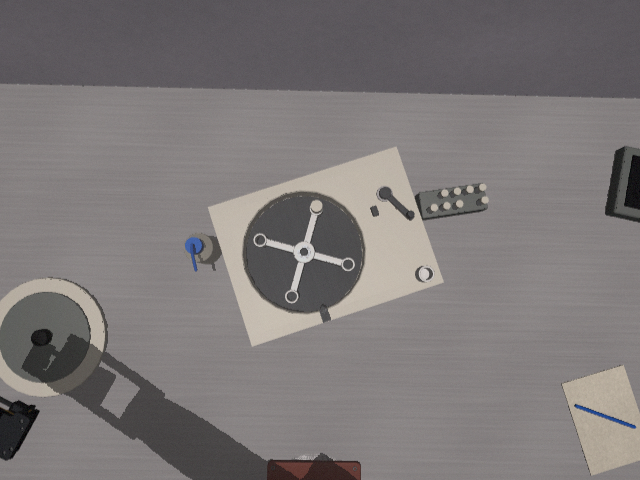

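View pics/scene0.png

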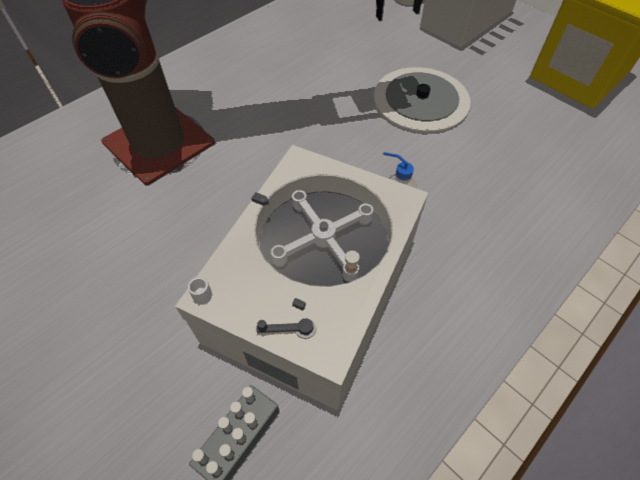

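Top view: deck corners (397,147), (208,207), (252,346), (443,282); hub (304,252), tube cap (317,206), lug (325,313), empty rings (260,240), (348,265), (292,296); brake pivot (385,194), post (410,215); cup (424,274).

```bash
cat > h.py <<'E'
from workcell import *
import cv2, numpy as np
def ray(n,uv,z):
    c=camera_model(n);R=cv2.Rodrigues(c['rvec'])[0];o=-R.T@c['tvec']
    d=R.T@np.linalg.inv(c['mtx'])@[uv[0],uv[1],1.]
    return (o+d*(z-o[2])/d[2])
E
python3 - <<'E'
from h import *
np.set_printoptions(precision=4,suppress=True)
C=np.array([ray("top",p,.16)[:2] for p in [(397,147),(208,207),(252,346),(443,282)]])
print(C)
print(np.linalg.norm(C-np.roll(C,-1,0),axis=1))
c=C.mean(0); ey=(C[1]-C[0]+C[2]-C[3]); yaw=np.arctan2(ey[1],ey[0])-np.pi/2; print(c,yaw)
R=np.array([[np.cos(yaw),-np.sin(yaw)],[np.sin(yaw),np.cos(yaw)]])
b=c+R@[0,.045];print("bowl",b,"load",b+R@[-.092,0])
loc=lambda p:R.T@(p-c)
for nm,p,z in [("hub",(304,252),.152),("tube",(317,206),.183),("r1",(260,240),.148),("r2",(348,265),.148),("r3",(292,296),.148),("lug",(325,313),.17),("piv",(385,194),.176),("post",(410,215),.19),("cup",(424,274),.194)]:
    w=ray("top",p,z)[:2];l=loc(w);d=l-[0,.045]
    print(nm,w,l,np.hypot(*d),np.degrees(np.arctan2(d[1],d[0])))
for nm,p,z in [("hubS",(323,228),.152),("tubeS",(352,257),.183),("postS",(262,325),.19)]: 
    w=ray("scene",p,z)[:2];print(nm,w,loc(w))
E
```

```text
[[ 0.7712 -0.1567]
 [ 0.6406  0.2209]
 [ 0.3682  0.1257]
 [ 0.4997 -0.2495]]
[0.3995 0.2886 0.3976 0.2869]
[ 0.5699 -0.0149] 0.3349046676891778
bowl [0.5552 0.0276] load [ 0.4683 -0.0026]
hub [0.5548 0.0278] [-0.0003  0.0452] 0.0003696173427581507 137.58766799377818
tube [0.6434 0.0039] [ 0.0755 -0.0064] 0.09135526607383533 -34.249277365595056
r1 [0.5776 0.1167] [0.0505 0.1218] 0.09188831548229805 56.65398165135929
r2 [ 0.5306 -0.0611] [-0.0524 -0.0307] 0.09204188152344221 -124.67457717412803
r3 [0.4667 0.05  ] [-0.0762  0.0952] 0.09128674051173516 146.6075716802656
lug [ 0.4351 -0.0156] [-0.1276  0.0437] 0.1276031859421046 -179.39776444654353
piv [ 0.6712 -0.1305] [ 0.0577 -0.1425] 0.1961399599065297 -72.90306538353097
post [ 0.6282 -0.1774] [ 0.0016 -0.1727] 0.2177002482905515 -89.57764865745219
cup [ 0.5138 -0.2039] [-0.1152 -0.1601] 0.23519657224073626 -119.32302896133984
hubS [0.5555 0.0292] [0.0008 0.0463]
tubeS [0.6461 0.0058] [ 0.0787 -0.0055]
postS [ 0.6349 -0.179 ] [ 0.0075 -0.1763]
```

>>> {"method": "servo_tool", "body": {
  "plan": [
    [[-1,0.38,-0.93,0,0,0,0],[-1,0.38,-0.93,0,0,0,0],[-1,0.38,-0.93,0,0,0,0],[-1,0.38,-0.93,0,0,0,0],[-1,0.38,-0.93,0,0,0,0]]
  ]
}}

```text
time_s: 0.52
position: [0.3142, 0.4665, 0.222]
tool_rot: [-3.141, -0.0, 2.684]
force: [0.0, 0.1, -0.0]
opening: 0.0615
grip_force: 0.0
```

>>> {"method": "servo_tool", "body": {
  "plan": [
    [[-1,0.38,-0.93,0,0,0,0],[-1,0.38,-0.93,0,0,0,0],[-1,0.38,-0.93,0,0,0,0],[-1,0.38,-0.93,0,0,0,0],[-1,0.38,-0.93,0,0,0,0]]
  ]
}}

```text
time_s: 0.93
position: [0.3522, 0.3735, 0.2221]
tool_rot: [-3.141, -0.0, 2.684]
force: [0.1, -0.6, -0.5]
opening: 0.0282
grip_force: 0.0
```

>>> {"method": "servo_tool", "body": {
  "plan": [
    [[-1,0.38,-0.93,0,0,0,0],[-1,0.38,-0.93,0,0,0,0],[-1,0.38,-0.93,0,0,0,0],[-1,0.38,-0.93,0,0,0,0],[-1,0.38,-0.93,0,0,0,0]]
  ]
}}

```text
time_s: 1.35
position: [0.3902, 0.2806, 0.2221]
tool_rot: [-3.141, -0.0, 2.684]
force: [0.9, 0.2, 0.9]
opening: 0.0015
grip_force: 0.0
```

>>> {"method": "servo_tool", "body": {
  "plan": [
    [[-1,0.38,-0.93,0,0,0,0],[-1,0.38,-0.93,0,0,0,0],[-1,0.38,-0.93,0,0,0,0],[-1,0.38,-0.93,0,0,0,0],[-1,0.38,-0.93,0,0,0,0]]
  ]
}}

```text
time_s: 1.77
position: [0.4282, 0.1876, 0.2221]
tool_rot: [-3.141, -0.0, 2.684]
force: [0.7, 0.9, 0.1]
opening: 0.0006
grip_force: 0.0
```

>>> {"method": "servo_tool", "body": {
  "plan": [
    [[-1,0.38,-0.93,0,0,0,0],[-1,0.38,-0.93,0,0,0,0],[-1,0.38,-0.93,0,0,0,0],[-1,0.38,-0.93,0,0,0,0],[-1,0.38,-0.93,0,0,0,0]]
  ]
}}

```text
time_s: 2.18
position: [0.4662, 0.0947, 0.2222]
tool_rot: [-3.141, -0.001, 2.684]
force: [0.7, -0.2, -0.6]
opening: 0.0001
grip_force: 0.0
```

>>> {"method": "servo_tool", "body": {
  "plan": [
    [[-1,0.41,-0.94,0,0,0,0],[-1,0.41,-0.94,0,0,0,0],[-1,0.41,-0.94,0,0,0,0],[-1,0.41,-0.94,0,0,0,0],[-1,0.41,-0.94,0,0,0,0]]
  ]
}}

```text
time_s: 2.6
position: [0.5072, 0.0007, 0.2221]
tool_rot: [-3.141, -0.001, 2.684]
force: [0.3, 0.6, -0.5]
opening: 0.0005
grip_force: 0.0
```

Run:
```python
from h import *
cv2.imwrite("pics/w1.png",cv2.cvtColor(capture("wrist"),cv2.COLOR_RGB2BGR))
b=np.array([.555,.028]);r=.055
yt=np.array([.441,.897]);xt=np.array([-.897,.441])
# arm r3 world angle a -> finger position touching its anticlockwise side
def f(a,gap=0):
    n=np.array([-np.sin(a),np.cos(a)]);h=.015*abs(n@yt)+.0095*abs(n@xt)
    t=a+np.arcsin((.007+h+gap)/r);return b+r*np.array([np.cos(t),np.sin(t)]),np.degrees(t)
for d in np.arange(165.6,19,-5.8): print(round(d,1),*[np.round(x,4) for x in f(np.radians(d))])
d=19.2;print(d,f(np.radians(d)))
```

```text
165.6 [0.501  0.0175] 191.0284
159.8 [0.5002 0.0238] 184.4063
154.0 [0.5    0.0303] 177.6043
148.2 [0.5004 0.0349] 172.749
142.4 [0.5012 0.0396] 167.7827
136.6 [0.5025 0.0444] 162.6252
130.8 [0.5043 0.0493] 157.267
125.0 [0.5066 0.0541] 151.7012
119.2 [0.5094 0.0588] 145.9241
113.4 [0.5129 0.0634] 139.9355
107.6 [0.517  0.0677] 133.7382
101.8 [0.5216 0.0717] 127.3384
96.0 [0.5269 0.0753] 120.7452
90.2 [0.5327 0.0783] 113.9701
84.4 [0.5389 0.0806] 107.0269
78.6 [0.5455 0.0822] 99.9309
72.8 [0.5524 0.0829] 92.6987
67.0 [0.5595 0.0828] 85.3475
61.2 [0.5651 0.0821] 79.3918
55.4 [0.5691 0.0812] 75.1536
49.6 [0.5731 0.0799] 70.7981
43.8 [0.5771 0.0784] 66.308
38.0 [0.5811 0.0764] 61.6667
32.2 [0.5851 0.0741] 56.8586
26.4 [0.589  0.0713] 51.87
20.6 [0.5927 0.068 ] 46.6889
19.2 (array([0.59361269, 0.06716708]), np.float64(45.408372727823846))
```

View pics/w1.png

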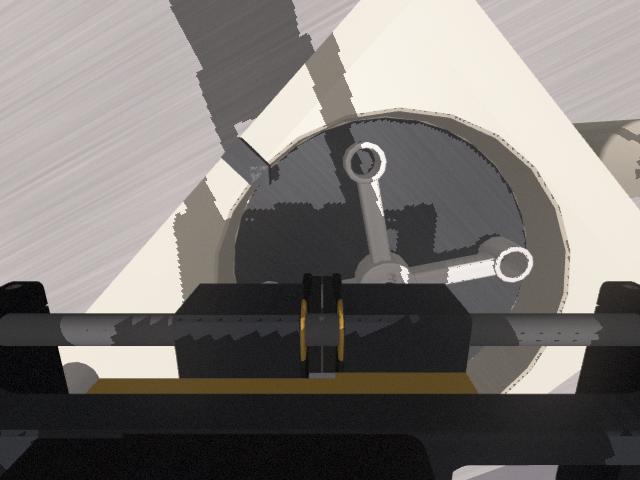

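The wrist picture shows the shut fingers (322,330) in the gap to the left of the bare arm at (375,220), clear of it. Going down.

>>> {"method": "servo_tool", "body": {
  "plan": [
    [[-1,0,0,-0.85,0,0,0],[-1,0,0,-0.85,0,0,0],[-1,0,0,-0.85,0,0,0],[-1,0,0,-0.85,0,0,0],[-1,0,0,-0.85,0,0,0]]
  ]
}}

```text
time_s: 3.07
position: [0.5068, 0.0017, 0.1364]
tool_rot: [-3.141, -0.001, 2.684]
force: [-0.5, -0.2, -0.7]
opening: 0.0007
grip_force: 0.0
```

Run:
```python
import numpy as np
t=np.radians(np.arange(210,49,-8));p=.055*np.c_[np.cos(t),np.sin(t)]
print(np.round(np.diff(p,axis=0)/.02,2).tolist()); print(np.round(p[::5]+[.555,.028],4).tolist())
```

```text
[[-0.17, 0.34], [-0.12, 0.36], [-0.07, 0.38], [-0.01, 0.38], [0.04, 0.38], [0.09, 0.37], [0.14, 0.36], [0.19, 0.33], [0.24, 0.3], [0.28, 0.27], [0.31, 0.23], [0.34, 0.18], [0.36, 0.13], [0.38, 0.08], [0.38, 0.03], [0.38, -0.03], [0.38, -0.08], [0.36, -0.13], [0.34, -0.18], [0.31, -0.23]]
[[0.5074, 0.0005], [0.5008, 0.0376], [0.5196, 0.0701], [0.555, 0.083], [0.5904, 0.0701]]
```

>>> {"method": "servo_tool", "body": {
  "plan": [
    [[-1,-0.17,0.34,0,0,0,0],[-1,-0.12,0.36,0,0,0,0],[-1,-0.07,0.38,0,0,0,0],[-1,-0.01,0.38,0,0,0,0],[-1,0.04,0.38,0,0,0,0]]
  ]
}}

```text
time_s: 3.48
position: [0.5015, 0.0389, 0.139]
tool_rot: [3.142, 0.003, 2.684]
force: [1.1, -3.5, 0.0]
opening: 0.0007
grip_force: 1.7
```

>>> {"method": "servo_tool", "body": {
  "plan": [
    [[-1,0.09,0.37,0,0,0,0],[-1,0.14,0.36,0,0,0,0],[-1,0.19,0.33,0,0,0,0],[-1,0.24,0.3,0,0,0,0],[-1,0.28,0.27,0,0,0,0]]
  ]
}}

```text
time_s: 3.9
position: [0.5194, 0.0718, 0.1373]
tool_rot: [-3.141, -0.001, 2.684]
force: [-2.2, -2.9, 0.3]
opening: 0.0004
grip_force: 1.5
```

Run:
```python
from h import *
s=read_state();print(s['position'],s['force'],s['tool_rot'])
im=np.hstack([cv2.resize(capture("top")[160:360,180:460],None,fx=1.4,fy=1.4),cv2.resize(capture("scene")[120:320,180:460],None,fx=1.4,fy=1.4)])
cv2.imwrite("pics/p2.png",cv2.cvtColor(im,cv2.COLOR_RGB2BGR))
```

```text
[0.51936231 0.0718237  0.13730517] [-2.19864139 -2.90250512  0.2843543 ] [-3.14110040e+00 -1.26292214e-03  2.68403993e+00]
```

View pics/p2.png

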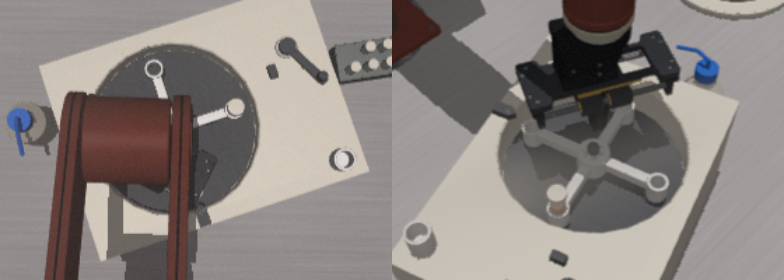

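The tube's cap has moved to about (348,236) in the top view, so the rotor turns clockwise as planned and everything is clear. Carrying on.

>>> {"method": "servo_tool", "body": {
  "plan": [
    [[-1,0.31,0.23,0,0,0,0],[-1,0.34,0.18,0,0,0,0],[-1,0.36,0.13,0,0,0,0],[-1,0.38,0.08,0,0,0,0],[-1,0.38,0.03,0,0,0,0]]
  ]
}}

```text
time_s: 4.42
position: [0.5553, 0.0845, 0.1372]
tool_rot: [3.142, -0.001, 2.684]
force: [-3.6, -2.5, -0.4]
opening: 0.0005
grip_force: 1.3
```

>>> {"method": "servo_tool", "body": {
  "plan": [
    [[-1,0.38,-0.03,0,0,0,0],[-1,0.38,-0.08,0,0,0,0],[-1,0.36,-0.13,0,0,0,0],[-1,0.2,-0.1,0,0,0,0],[-1,0,0,0,0,0,0]]
  ]
}}

```text
time_s: 4.83
position: [0.5828, 0.0768, 0.1377]
tool_rot: [3.141, 0.002, 2.683]
force: [0.1, 0.8, 0.1]
opening: 0.0001
grip_force: 0.2
```

Run:
```python
from h import *
s=read_state();print(s['position'],s['force'])
im=np.hstack([cv2.resize(capture("top")[160:360,180:460],None,fx=1.4,fy=1.4),cv2.resize(capture("scene")[120:320,180:460],None,fx=1.4,fy=1.4)])
cv2.imwrite("pics/p3.png",cv2.cvtColor(im,cv2.COLOR_RGB2BGR))
```

```text
[0.58276714 0.07680418 0.13773069] [0.14666491 0.83583145 0.113283  ]
```

View pics/p3.png

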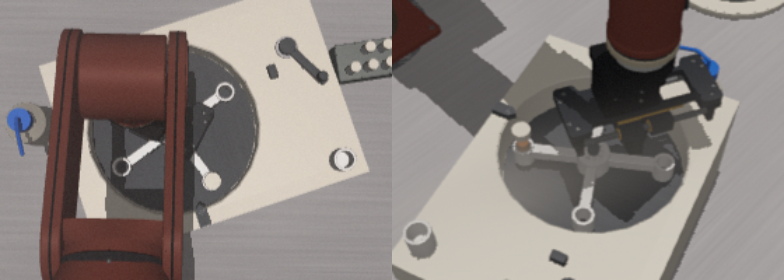

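Top view crop: tube cap (212,181), rings (225,91) and (121,167), i.e. a little short of the lug at (203,213).

Run:
```python
from h import *
b=np.array([.555,.028])
for p,z,o in [((212,181),.183,0),((225,91),.148,90),((121,167),.148,-90)]:
    w=ray("top",(180+p[0]/1.4,160+p[1]/1.4),z)[:2]-b;print(w+b,np.hypot(*w),(np.degrees(np.arctan2(w[1],w[0]))%360+180-o)%360)
t=np.radians(np.degrees(np.arctan2(.0768-.028,.5828-.555))+np.array([0,-5,-10,-15,-20,-25,-30]));p=.0555*np.c_[np.cos(t),np.sin(t)]
print(np.degrees(t[0]),np.round(np.diff(p,axis=0)/.02,2).tolist())
```

```text
[ 0.48137522 -0.02680601] 0.09178402547041709 36.66386161424123
[ 0.61119544 -0.04533534] 0.09239047796292146 37.46224027342316
[0.49902231 0.10181277] 0.09263814555168833 37.17573780608126
60.33104062794124 [[0.2, -0.13], [0.19, -0.15], [0.18, -0.16], [0.16, -0.18], [0.15, -0.19], [0.13, -0.2]]
```

>>> {"method": "servo_tool", "body": {
  "plan": [
    [[-1,0.2,-0.13,0,0,0,0],[-1,0.19,-0.15,0,0,0,0],[-1,0.1,-0.09,0,0,0,0],[-1,0.08,-0.07,0,0,0,0],[-1,0,0,0,0,0,0]]
  ]
}}

```text
time_s: 5.35
position: [0.5931, 0.0681, 0.1376]
tool_rot: [3.141, 0.001, 2.683]
force: [-1.4, 1.1, 0.1]
opening: 0.0003
grip_force: 0.6
```

Run:
```python
from h import *
s=read_state();print(s['position'],s['force'])
im=cv2.resize(capture("top")[190:330,240:380],None,fx=4,fy=4,interpolation=cv2.INTER_CUBIC)
cv2.imwrite("pics/p4.png",cv2.cvtColor(im,cv2.COLOR_RGB2BGR))
```

```text
[0.59308469 0.06806719 0.13760814] [-1.41072328  1.06903919  0.12547302]
```

View pics/p4.png

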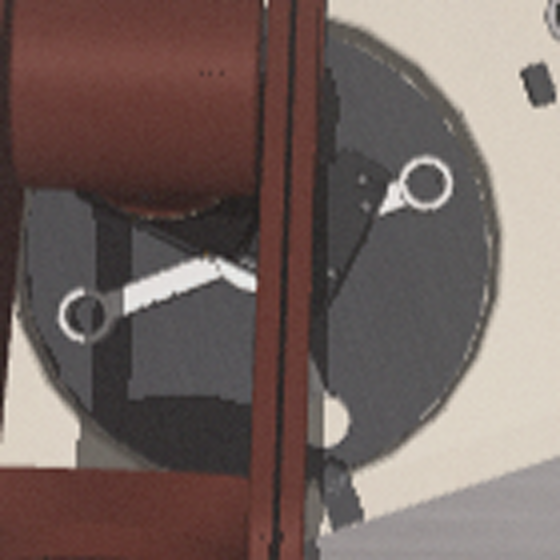

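Rings now at crop (427,183) and (85,315), i.e. (346.8,235.8) and (261.3,268.8). The tube is beside the lug line, partly hidden.

Run:
```python
from h import *
b=np.array([.555,.028])
P=[ray("top",q,.148)[:2] for q in [(346.6,235.6),(261.1,268.6)]]
for p,o in zip(P,(90,-90)):
    w=p-b;print(np.hypot(*w),(np.degrees(np.arctan2(w[1],w[0]))+180-o)%360)
d=P[1]-P[0];print(np.degrees(np.arctan2(d[1],d[0]))-90)
```

```text
0.09235802013865534 22.193955460071564
0.09186218549700835 22.27639967796034
22.23506661835735
```

>>> {"method": "servo_tool", "body": {
  "plan": [
    [[-1,0.06,-0.06,0,0,0,0],[-1,0.06,-0.06,0,0,0,0],[-1,0,0,0,0,0,0],[-1,-0.3,0.2,0,0,0,0],[-1,-0.2,0.2,0,0,0,0]]
  ]
}}

```text
time_s: 5.82
position: [0.5851, 0.0739, 0.1377]
tool_rot: [3.141, 0.001, 2.683]
force: [0.2, -0.2, 0.1]
opening: 0.0005
grip_force: 0.0
```

>>> {"method": "servo_tool", "body": {
  "plan": [
    [[-1,0,0,0.9,0,0,0],[-1,0,0,0.9,0,0,0],[-1,0,0,0.9,0,0,0],[-1,0,0,0.9,0,0,0],[-1,0,0,0.9,0,0,0]]
  ]
}}

```text
time_s: 6.23
position: [0.5849, 0.0744, 0.2287]
tool_rot: [3.141, 0.001, 2.684]
force: [0.3, -0.4, -0.1]
opening: 0.0004
grip_force: 0.0
```

>>> {"method": "servo_tool", "body": {
  "plan": [
    [[-1,0.17,-0.94,0,0,0,-0.89],[-1,0.17,-0.94,0,0,0,-0.89],[-1,0.17,-0.94,0,0,0,-0.89],[-1,0.17,-0.94,0,0,0,-0.89],[-1,0.17,-0.94,0,0,0,-0.89]]
  ]
}}

```text
time_s: 6.65
position: [0.6022, -0.0205, 0.228]
tool_rot: [3.141, 0.001, 2.292]
force: [0.7, -0.9, 0.3]
opening: 0.0003
grip_force: 0.0
```

>>> {"method": "servo_tool", "body": {
  "plan": [
    [[-1,0.17,-0.94,0,0,0,-0.89],[-1,0.17,-0.94,0,0,0,-0.89],[-1,0.17,-0.94,0,0,0,-0.89],[-1,0.17,-0.94,0,0,0,-0.89],[-1,0.17,-0.94,0,0,0,-0.89]]
  ]
}}

```text
time_s: 7.07
position: [0.6192, -0.1146, 0.2279]
tool_rot: [3.141, 0.001, 1.904]
force: [0.3, -0.2, -1.4]
opening: 0.0004
grip_force: 0.0
```

>>> {"method": "servo_tool", "body": {
  "plan": [
    [[-1,0.17,-0.94,0,0,0,0],[-1,0.17,-0.94,0,0,0,0],[-1,0.17,-0.94,0,0,0,0],[-1,0.17,-0.94,0,0,0,0],[-1,0.17,-0.94,0,0,0,0]]
  ]
}}

```text
time_s: 7.48
position: [0.6363, -0.2088, 0.2278]
tool_rot: [3.141, 0.001, 1.908]
force: [-0.3, 0.4, 0.9]
opening: 0.0003
grip_force: 0.0
```

Run:
```python
from h import *
im=cv2.resize(capture("top")[160:340,220:450],None,fx=3.3,fy=3.3,interpolation=cv2.INTER_CUBIC)
cv2.imwrite("pics/p5.png",cv2.cvtColor(im,cv2.COLOR_RGB2BGR))
```

```text
(no output)
```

View pics/p5.png

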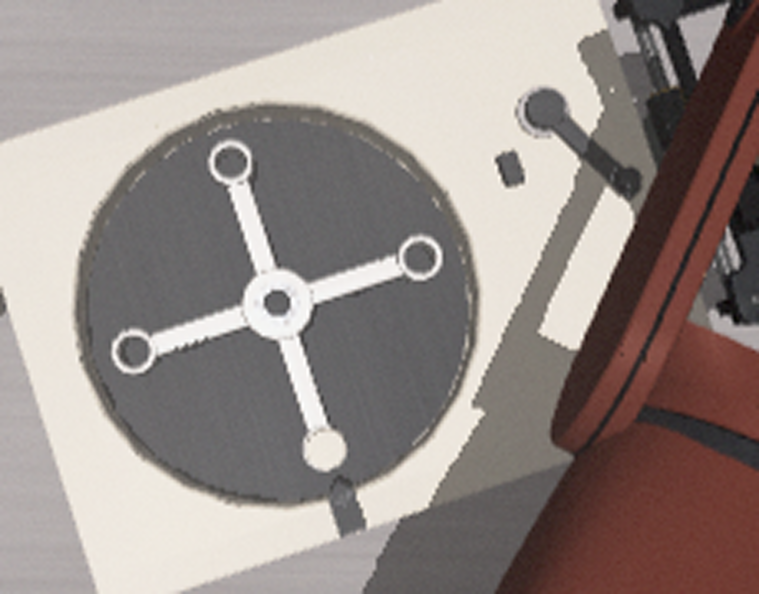

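The tube arm points at the lug: rings at (420,257) and (134,351) give 19.3° against the target of 19.2°. The brake post at crop (627,180) hasn't moved.

>>> {"method": "servo_tool", "body": {
  "plan": [
    [[-1,0,0,-0.8,0,0,0],[-1,0,0,-0.8,0,0,0],[-1,0,0,-0.74,0,0,0],[-1,0,0,0,0,0,0],[-1,-0.13,0.38,0,0,0,0]]
  ]
}}

```text
time_s: 7.95
position: [0.6329, -0.201, 0.1799]
tool_rot: [-3.14, -0.001, 1.906]
force: [-0.2, 0.0, 0.9]
opening: 0.0008
grip_force: 0.0
```

>>> {"method": "servo_tool", "body": {
  "plan": [
    [[-1,-0.13,0.38,0,0,0,0],[-1,-0.13,0.38,0,0,0,0],[-1,-0.13,0.38,0,0,0,0],[-1,-0.13,0.38,0,0,0,0],[-1,-0.13,0.38,0,0,0,0]]
  ]
}}

```text
time_s: 8.37
position: [0.6196, -0.1621, 0.1818]
tool_rot: [-3.141, 0.001, 1.907]
force: [-4.4, -3.3, 1.2]
opening: 0.0005
grip_force: 2.0
```

>>> {"method": "servo_tool", "body": {
  "plan": [
    [[-1,-0.13,0.38,0,0,0,0],[-1,-0.13,0.38,0,0,0,0],[-1,-0.13,0.38,0,0,0,0],[-1,0,0,0,0,0,0],[-1,0,0,0,0,0,0]]
  ]
}}

```text
time_s: 8.78
position: [0.6137, -0.1381, 0.1817]
tool_rot: [3.139, 0.001, 1.908]
force: [1.7, -0.3, 1.0]
opening: 0.0004
grip_force: 1.0
```

Run:
```python
from h import *
im=np.hstack([cv2.resize(capture("top")[160:300,300:460],None,fx=2.4,fy=2.4),cv2.resize(capture("scene")[230:370,210:370],None,fx=2.4,fy=2.4)])
cv2.imwrite("pics/p6.png",cv2.cvtColor(im,cv2.COLOR_RGB2BGR))
```

```text
(no output)
```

View pics/p6.png

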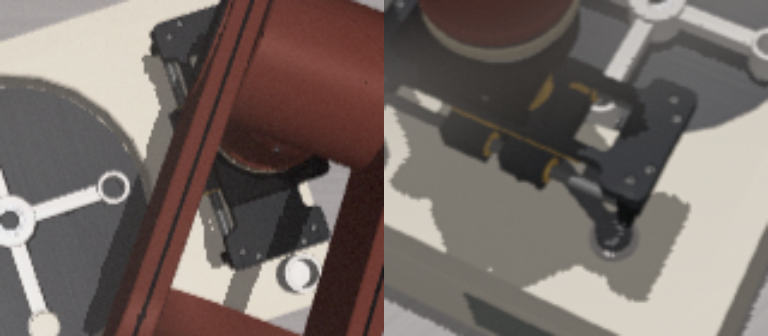

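The lever has swung towards the bowl with the finger behind the post. The hand hides its end, so I'll press on in small steps until it meets the stop.

>>> {"method": "servo_tool", "body": {
  "plan": [
    [[-1,-0.05,0.14,0,0,0,0],[-1,0,0,0,0,0,0],[-1,0,0,0,0,0,0],[-1,0,0,0,0,0,0],[-1,0,0,0,0,0,0]]
  ]
}}

```text
time_s: 9.3
position: [0.6121, -0.1371, 0.1811]
tool_rot: [3.141, 0.001, 1.907]
force: [3.7, -2.4, 1.4]
opening: 0.0004
grip_force: 1.9
```

>>> {"method": "servo_tool", "body": {
  "plan": [
    [[-1,-0.05,0.14,0,0,0,0],[-1,-0.05,0.14,0,0,0,0],[-1,0,0,0,0,0,0],[-1,0,0,0,0,0,0],[-1,0,0,0,0,0,0]]
  ]
}}

```text
time_s: 9.72
position: [0.612, -0.136, 0.1815]
tool_rot: [3.138, 0.01, 1.905]
force: [11.6, -14.6, -5.0]
opening: 0.0007
grip_force: 9.4
```

The force rose to 19 N with no further travel, so it is at the stop. Backing off and lifting.

>>> {"method": "servo_tool", "body": {
  "plan": [
    [[-1,0.13,-0.38,0,0,0,0],[-1,0.2,-0.57,0,0,0,0],[-1,0,0,0.5,0,0,0],[-1,0,0,0.9,0,0,0],[-1,0,0,0.9,0,0,0]]
  ]
}}

```text
time_s: 10.13
position: [0.6149, -0.1497, 0.2263]
tool_rot: [-3.138, -0.003, 1.907]
force: [-0.5, -0.4, 0.4]
opening: 0.0007
grip_force: 0.0
```

>>> {"method": "servo_tool", "body": {
  "plan": [
    [[-1,0.33,-0.94,0.5,0,0,0],[-1,0.33,-0.94,0.5,0,0,0],[-1,0.33,-0.94,0,0,0,0],[-1,0.33,-0.94,0,0,0,0],[-1,0,0,0,0,0,0]]
  ]
}}

```text
time_s: 10.55
position: [0.6426, -0.2282, 0.2471]
tool_rot: [-3.141, 0.0, 1.905]
force: [-0.4, 0.7, 0.2]
opening: 0.0005
grip_force: 0.0
```

Run:
```python
from h import *
s=read_state();print(s['position'],s['force'])
im=cv2.resize(capture("top")[140:340,180:450],None,fx=2.9,fy=2.9,interpolation=cv2.INTER_CUBIC)
cv2.imwrite("pics/p7.png",cv2.cvtColor(im,cv2.COLOR_RGB2BGR))
```

```text
[ 0.64263164 -0.22821774  0.24705888] [-0.37622976  0.67446983  0.17116551]
```

View pics/p7.png

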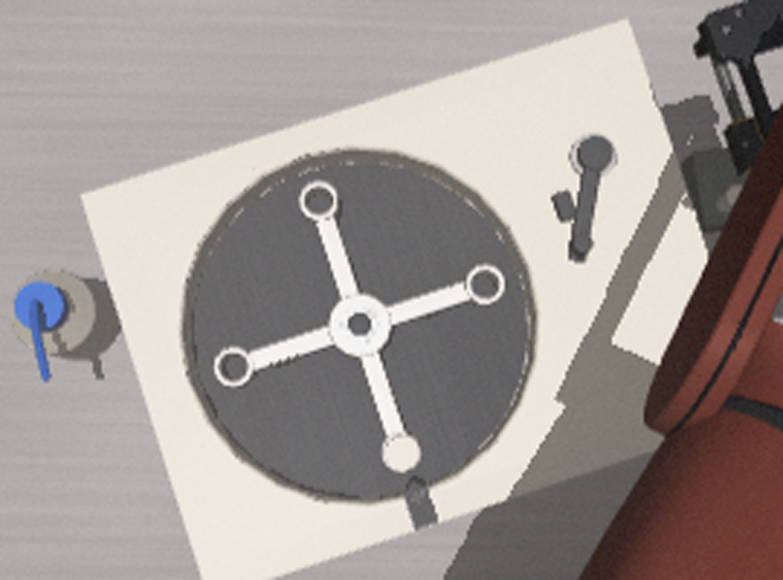

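Tube arm still on the lug, with the cap at (401,453). The lever lies against its stop block, with the post at (581,247) and pivot at (594,154). I'll check the angle.

Run:
```python
from h import *
yaw=.335;R=np.array([[np.cos(yaw),-np.sin(yaw)],[np.sin(yaw),np.cos(yaw)]])
c=np.array([.5699,-.0149])
g=lambda p,z:R.T@(ray("top",(180+p[0]/2.9,140+p[1]/2.9),z)[:2]-c)
p=g((581,246),.19);print(p)
for v in ([.06,-.145],g((595,154),.176)):
    d=p-v;print(v,np.hypot(*d),.7+np.arctan2(d[1],-d[0]))
t=g((401,453),.183);print(t,np.hypot(*(t-[-.092,.045])))
```

```text
[ 0.00134623 -0.11142694]
[0.06, -0.145] 0.06758265501944173 1.219873497733593
[ 0.05929421 -0.14337064] 0.06616924477581658 1.2038007037948029
[-0.09222166  0.04617858] 0.0011992393200100165
```

Brake is at about 1.2 rad and the tube about 1 mm from the loading point. Handing in.

```bash
python3 -c "
from workcell import *
print(hand_in())"
```

```text
the job is handed in; nothing more can be done
None
```

The job is handed in. By my last camera check, the tube was about 1 mm from the loading point, the brake was at its stop at about 1.2 rad, and the robot was clear of everything; `hand_in()` gave no verdict.

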